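Run a fingertip along the curved vial rack to seat its snap caps

TASK

The six snap caps on the curved vial rack stand a little proud: run the shut fingertips along the row in one pass, starting at the end with the wire loop, and lightly press every cap fully home in turn, one at a time. From the first cap to the last follow the curve of the row, staying over it and never more than about 3 cm above the caps. Do not grip, lift or shove the rack, and leave the dish and the bottles around it alone.

Things in the scene. Friction and masses are not known exactly. Their poses are not given: they have to be found in the camera images.
- rack: Loose grey plastic rack, 0.9 kg, bent to an arc seen from above: two 46 mm wide decks (tops 8 and 29 mm high) with a curved row of six capped glass vials along the middle, about 230 mm end to end. A steel wire loop, 38 mm wide, 26 mm above the table, juts out only at the cap1 end. Origin: on the table under the middle of the row (between cap3 and cap4), z up, x to the arc's outer side.
- arc_centre (a point): Centre of the rack's arc, on the table, on its hollow side, 150 mm from every vial: (-150, 0) in the rack's frame. Neighbouring vials are 0.24 rad (36 mm) apart; cap1 at +0.60 rad, cap6 at -0.60 rad from the rack's x axis.
- cap1 (a joint): White snap cap number 1 from the loop end: how far it is pushed down on its vial, m. 0 = loose, standing 5 mm proud; 0.005 = fully home, at its stop. It moves straight down against about 3 N of friction and stays where it is left; at the start it is at 0 to 0.0012.
- cap1_top (a point): Centre of the flat top of cap 1 (19 mm across, 11 mm high). The top is 58.5 mm above the table at joint 0, 53.5 mm when fully home.
- cap2 (a joint): White snap cap number 2 from the loop end: how far it is pushed down on its vial, m. 0 = loose, standing 5 mm proud; 0.005 = fully home, at its stop. It moves straight down against about 3 N of friction and stays where it is left; at the start it is at 0 to 0.0012.
- cap2_top (a point): Centre of the flat top of cap 2 (19 mm across, 11 mm high). The top is 58.5 mm above the table at joint 0, 53.5 mm when fully home.
- cap3 (a joint): White snap cap number 3 from the loop end: how far it is pushed down on its vial, m. 0 = loose, standing 5 mm proud; 0.005 = fully home, at its stop. It moves straight down against about 3 N of friction and stays where it is left; at the start it is at 0 to 0.0012.
- cap3_top (a point): Centre of the flat top of cap 3 (19 mm across, 11 mm high). The top is 58.5 mm above the table at joint 0, 53.5 mm when fully home.
- cap4 (a joint): White snap cap number 4 from the loop end: how far it is pushed down on its vial, m. 0 = loose, standing 5 mm proud; 0.005 = fully home, at its stop. It moves straight down against about 3 N of friction and stays where it is left; at the start it is at 0 to 0.0012.
- cap4_top (a point): Centre of the flat top of cap 4 (19 mm across, 11 mm high). The top is 58.5 mm above the table at joint 0, 53.5 mm when fully home.
- cap5 (a joint): White snap cap number 5 from the loop end: how far it is pushed down on its vial, m. 0 = loose, standing 5 mm proud; 0.005 = fully home, at its stop. It moves straight down against about 3 N of friction and stays where it is left; at the start it is at 0 to 0.0012.
- cap5_top (a point): Centre of the flat top of cap 5 (19 mm across, 11 mm high). The top is 58.5 mm above the table at joint 0, 53.5 mm when fully home.
- cap6 (a joint): White snap cap number 6 from the loop end: how far it is pushed down on its vial, m. 0 = loose, standing 5 mm proud; 0.005 = fully home, at its stop. It moves straight down against about 3 N of friction and stays where it is left; at the start it is at 0 to 0.0012.
- cap6_top (a point): Centre of the flat top of cap 6 (19 mm across, 11 mm high). The top is 58.5 mm above the table at joint 0, 53.5 mm when fully home.
- dish: Bystander: lidded glass petri dish, 65 mm across, 18 mm high, standing loose on the hollow side of the arc. Origin: centre of its underside.
- bottle: Bystander: glass weighing bottle with ground stopper, 44 mm across, 57 mm high, standing loose on the outer side of the arc. Origin: centre of its underside.
- amber: Bystander: small amber bottle with black cap, 49 mm across, 90 mm high, standing loose to the left of the rack. Origin: centre of its underside.

How it is judged (in metres and radians):
On the way, in this order (a step that is already met when the one before it is completed fails the run):
1. cap 1 from the loop end is pressed home (value of joint cap1 above 0.0038 m), for 0.1 s.
2. cap 2 from the loop end is pressed home (value of joint cap2 above 0.0038 m), for 0.1 s.
3. cap 3 from the loop end is pressed home (value of joint cap3 above 0.0038 m), for 0.1 s.
4. cap 4 from the loop end is pressed home (value of joint cap4 above 0.0038 m), for 0.1 s.
5. cap 5 from the loop end is pressed home (value of joint cap5 above 0.0038 m), for 0.1 s.
6. cap 6 from the loop end is pressed home (value of joint cap6 above 0.0038 m), for 0.1 s.
At the end, for the whole second after the job is handed in: All six caps are pushed down at least 3.8 of their 5 mm, the rack stands at rest and level within 15 mm of where it stood, and the dish and both bottles are within 20 mm of where they stood (value of joint each of cap1, cap2, cap3, cap4, cap5, cap6 above 0.0038 m and distance of rack from where it was at the start of the episode below 0.015 m and angle between rack's own z axis and vertical below 0.05 rad and linear speed of rack below 0.02 m/s and distance of each of dish, bottle, amber from where it was at the start of the episode below 0.02 m); the robot touches nothing.
It fails at once if the rack is shoved more than 15 mm, lifted or tipped (distance of rack from where it was at the start of the episode above 0.015 m or height (world z) of rack above 0.006 m or angle between rack's own z axis and vertical above 0.08 rad).
It fails at once if the fingers press harder than 25 N on the rack or its caps (contact force between the fingers and rack above 25 N).
It fails at once if between the first cap and the last the fingertips rise more than about 35 mm above the caps (value of joint cap1 above 0.0038 m and value of joint cap6 below 0.0038 m and z of the grasp point in the frame of rack above 0.115 m).
It fails at once if between the first cap and the last the fingers leave the curve of the row by more than 35 mm (value of joint cap1 above 0.0038 m and value of joint cap6 below 0.0038 m and (horizontal distance between the grasp point and arc_centre above 0.185 m or horizontal distance between the grasp point and arc_centre below 0.115 m)).
It fails at once if the dish or a bottle is displaced by more than 20 mm or tipped (distance of any of dish, bottle, amber from where it was at the start of the episode above 0.02 m or angle between any of dish, bottle, amber's own z axis and vertical above 0.3 rad).
It also fails if it takes over 58 s, if anything falls off the work surface, if the arm or the gripper's body presses on something with over 40 N, if the wrist force passes 120 N, or if a joint passes its speed limit or range.

ROBOT

A 7-joint arm with a two-finger parallel gripper is mounted at the origin on a cart in front of the work surface, level with it; the furniture and walls round the work are solid. World frame = base frame: x ahead of the robot, y to its left, z up, the work surface at z = 0. Lengths are in m, angles in degrees, forces in N, time in s.
With the tool pointing down it reaches from about 0.4 to 0.875 m from the base axis. Payload 4.4 kg.
Tool frame: the origin (TCP) lies midway between the tips of the shut fingers; the grasp point (between the pads) lies 19 mm behind it (r.pinch_z is the distance from the TCP to the grasp point, in m); z points along the fingers, y is the direction in which the jaws open and shut (so a half turn about z gives the same grasp; the last joint's range is limited). The gripper opens to 85 mm and grips with 20 to 120 N. Pads are 22 mm wide; open, the fingers measure 114 mm over their backs; the gripper's body (76 mm by 85 mm) begins 54 mm behind the grasp point. The pads swing forward as they close: fully open they stand 13 mm farther back than shut.
Start: joints at [-71.895, 36.005, 2.206, 86.941, -1.547, 57.084, -1.146], TCP at [0.242, 0.603, 0.231] pointing down, gripper open.
Joint ranges: [-175.42, 175.42], [-21.48, 121.26], [-71.46, 75.88], [10.55, 141.38], [-63.04, 243.04], [13.31, 113.54], [-168.57, 168.57]. Speed limits (degrees/s): [147.25, 147.25, 180, 180, 180, 180, 180].

INTERFACE

Orientations are given as [roll, pitch, yaw] about the fixed x, y, z axes, in that order (R = Rz(yaw) Ry(pitch) Rx(roll)).
In Python, from bench import readout, vision, r gives the robot as it stands.
- The arm moves only by the tool drive_tool, never from a script. Its argument "plan" is text: rows parted by semicolons, each of 7 numbers parted by spaces: the shift along the world's x, y, z in m, then the turn, a rotation vector about the world's x, y, z in degrees, then the closure in counts, from 0 (fully open) to 255 (shut). A call has 1 to 8 rows; each row shifts and turns the pose as measured when the row begins; what a row does not reach is not made up. A row lasts 1/8 s, in which the tool goes at most 62.5 mm and 10.7 degrees, less where a joint would pass 70% of its speed; a pose out of reach is approached as far as the arm can. A call with a gripper value outside its range is refused whole. The fingers move at their own pace and stop on an object; "newtons" is the grip in N (left out, the last holds). Time passes only in rows, so rows that do not move let the fingers close. It gives the time, the measured TCP pose, the force and the opening at its end, in the units of the state.
- readout.get_obs(): the state, without advancing time (a new reading comes with each control period).
- vision.grab_frame(name): name is "scene" or "side" or "wrist"; returns (picture, depth): 420x560x3 uint8, blue, green, red; 420x560 float32, m along the optical axis (not along the pixel's ray), 0 where there is no reading.
- vision.calibration(name): a dict with "camera_matrix" (3x3 intrinsics, pixels), "k1" (the pictures are not rectified: a ray, as slopes to the right and down, at radius r is drawn at 1 + k1 r^2 times it, then the intrinsics apply), "eye" and "orientation" of the camera in the world. Camera axes: x right, y down, z forward; pixel columns grow to the right and rows downward; lengths in m; the calibration is good to about 2 mm. A picture is of the moment at which its call begins: read the wrist's pose just before it. calibration takes no time and is no camera call; for the wrist camera it gives the pose at the moment of the call.
- r.finish_job(): hands the job in, once; it reports no verdict.
The state is a dict: "clock": time; "qpos": joint angles; "qd": joint speeds; "joint_efforts": joint torques, N m; "position": TCP position; "orientation": TCP orientation; "contact_force": force on the tool from outside, world axes, zero at the start; "moment": the same for the moment, N m; "opening": finger opening in m.
Only numpy, scipy, OpenCV 4.12 (cv2) and the standard library are available. Lean on these libraries where they do the work, as an engineer would, in place of code of your own. Each camera call takes 0.05 s, during which the arm holds its last target.

## Working session

There is one attempt and no reset: what is moved stays moved. The work goes in short steps, Python scripts to look and compute and a tool call to move; the robot and the scene stay as the last step left them, time stands still between calls to the robot, and variables do not carry over. Pictures are saved under pics/ and viewed, and the job is handed in when it is done.

Besides the shell and the picture viewer there is one more tool, called after "Request:" by a JSON object that holds its "op" and its "data", one argument or row to a line. drive_tool: Moves the arm, as the interface text tells. Its arguments: {"type":"object","properties":{"plan":{"type":"string"},"newtons":{"type":"number"}},"required":["plan"]}

```bash
ls; mkdir -p pics
python3 - <<'E'
from bench import readout, vision, r
import cv2
print(readout.get_obs())
for n in ("scene","side","wrist"):
    p,d=vision.grab_frame(n); cv2.imwrite(f"pics/{n}0.png",p)
    print(n,vision.calibration(n))
E
```

```text
pics
{'clock': 0.0, 'qpos': array([-71.89509183,  36.05862541,   2.20303883,  86.9964134 ,
        -1.54724835,  57.08261784,  -1.14767094]), 'qd': array([-2.23598445e-02,  5.01383252e-02, -5.79884846e-02, -1.38195610e-05,
       -2.67299471e-02,  5.27980651e-02,  4.93227006e-02]), 'joint_efforts': array([-2.78308435e-04, -5.63414097e+01,  1.22632753e+00, -1.93437964e+01,
        1.11299136e-02,  1.07747558e-02,  2.35491490e-05]), 'position': array([0.24192344, 0.60263208, 0.2303902 ]), 'orientation': array([-1.79892046e+02,  1.47839562e-03,  1.58122739e+02]), 'contact_force': array([0.48552526, 0.78750245, 0.04099273]), 'moment': array([ 0.01275198, -0.00564152, -0.036931  ]), 'opening': 0.08576216251387311}
scene {'camera_matrix': array([[409.80928074,   0.        , 277.15074204],
       [  0.        , 409.80928074, 206.57420321],
       [  0.        ,   0.        ,   1.        ]]), 'k1': -0.06836135226847678, 'eye': array([ 0.19457767, -0.29200863,  0.7130946 ]), 'orientation': array([-137.17931724,   -0.7777712 ,  -45.03865565])}
side {'camera_matrix': array([[387.96264522,   0.        , 272.69854285],
       [  0.        , 387.96264522, 209.42145896],
       [  0.        ,   0.        ,   1.        ]]), 'k1': -0.09202094800117322, 'eye': array([ 0.40070824, -0.71696237,  0.51627954]), 'orientation': array([-118.71055423,   -0.15799053,  -12.3901473 ])}
wrist {'camera_matrix': array([[361.20824792,   0.        , 280.59347355],
       [  0.        , 361.20824792, 205.1478362 ],
       [  0.        ,   0.        ,   1.        ]]), 'k1': -0.018254979477005984, 'eye': array([0.1792053 , 0.62744919, 0.37412285]), 'orientation': array([1.64586927e+02, 1.25890199e-01, 6.80929125e+01])}
```

View pics/scene0.png

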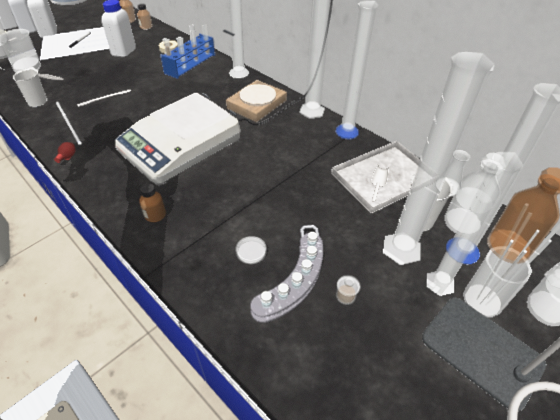

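View pics/side0.png

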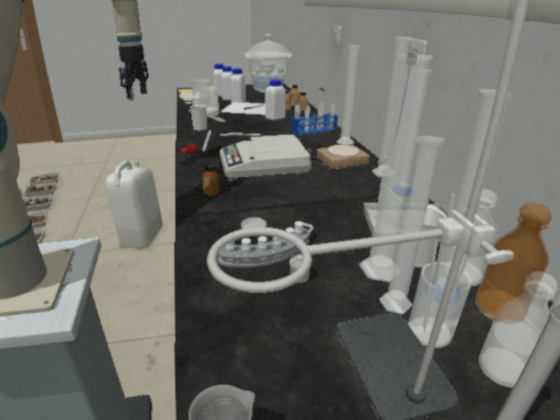

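View pics/wrist0.png

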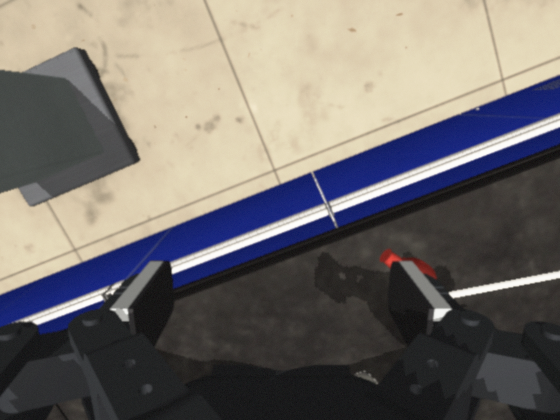

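```bash
cat > h.py <<'E'
import numpy as np, cv2
from scipy.spatial.transform import Rotation as Ro
from scipy.optimize import least_squares
from bench import readout, vision, r
def ray(c,uv):
    uv=np.asarray(uv,float).reshape(-1,1,2)
    s=cv2.undistortPoints(uv,c["camera_matrix"],np.array([c["k1"],0,0,0.])).reshape(-1,2)
    R=Ro.from_euler("xyz",c["orientation"],degrees=True).as_matrix()
    return c["eye"],(R@np.c_[s,np.ones(len(s))].T).T
def plane(c,uv,z):
    e,d=ray(c,uv); return e+d*((z-e[2])/d[:,2])[:,None]
def proj(c,P):
    R=Ro.from_euler("xyz",c["orientation"],degrees=True).as_matrix()
    rv=cv2.Rodrigues(R.T)[0]
    return cv2.projectPoints(np.asarray(P,float).reshape(-1,1,3),rv,-R.T@c["eye"],c["camera_matrix"],np.array([c["k1"],0,0,0.]))[0].reshape(-1,2)
def depthpts(c,d,uv):
    e,dd=ray(c,uv); uv=np.asarray(uv).astype(int)
    return e+dd*d[uv[:,1],uv[:,0]][:,None]
ANG=np.array([.6,.36,.12,-.12,-.36,-.6])
def fit(P):
    def f(q):
        a=ANG+q[2]; return (q[:2]+.15*np.c_[np.cos(a),np.sin(a)]-P[:,:2]).ravel()
    m=P[:,:2].mean(0); best=min((least_squares(f,[*m,t]) for t in np.arange(-3,3,1)),key=lambda s:s.cost)
    return best
E
python3 - <<'E'
from h import *
p=cv2.imread("pics/scene0.png"); c=vision.calibration("scene")
cv2.imwrite("pics/crop0.png",cv2.resize(p[200:340,220:400],None,fx=4.4,fy=4,interpolation=cv2.INTER_CUBIC)) if 0 else cv2.imwrite("pics/crop0.png",cv2.resize(p[205:340,225:385],None,fx=4.4,fy=4.4,interpolation=cv2.INTER_CUBIC))
P=plane(c,[(312,238),(312,252),(307,265),(297,278),(283,290),(266,298)],.058); print(P)
s=fit(P); print(s.x,s.fun.round(4))
cs=vision.calibration("side")
_,d=vision.grab_frame("scene")
_,ds=vision.grab_frame("side")
print(depthpts(cs,ds,[(258,230),(209,258),(310,258),(258,285),(400,238),(444,233)]))
print(depthpts(c,d,[(251,248),(347,284),(151,208),(512,415),(524,404)]))
E
```

```text
[[ 0.61948027  0.01928727  0.058     ]
 [ 0.59302649 -0.00427917  0.058     ]
 [ 0.56287656 -0.01822081  0.058     ]
 [ 0.52752775 -0.02486349  0.058     ]
 [ 0.4901833  -0.02456944  0.058     ]
 [ 0.45630899 -0.01466249  0.058     ]]
[ 0.51362751  0.12361976 -1.36647788] [ 0.0022  0.0003  0.0008  0.0012 -0.0014 -0.0003 -0.0013 -0.001   0.0002
  0.     -0.0005 -0.0001]
[[ 0.46003517 -0.37840585  0.30375177]
 [ 0.4063817  -0.4183773   0.30431979]
 [ 0.49857327 -0.43643473  0.30311981]
 [ 0.4436869  -0.46661963  0.3050412 ]
 [ 0.59807423 -0.42429023  0.30375435]
 [ 0.64936339 -0.4252616   0.30330324]]
[[ 0.53156369  0.1090527   0.02097357]
 [ 0.58627834 -0.09870507  0.05471131]
 [ 0.43405217  0.32685679  0.05000594]
 [ 0.4346808  -0.37844834  0.30464627]
 [ 0.63746273 -0.44777734  0.01268118]]
```

View pics/crop0.png

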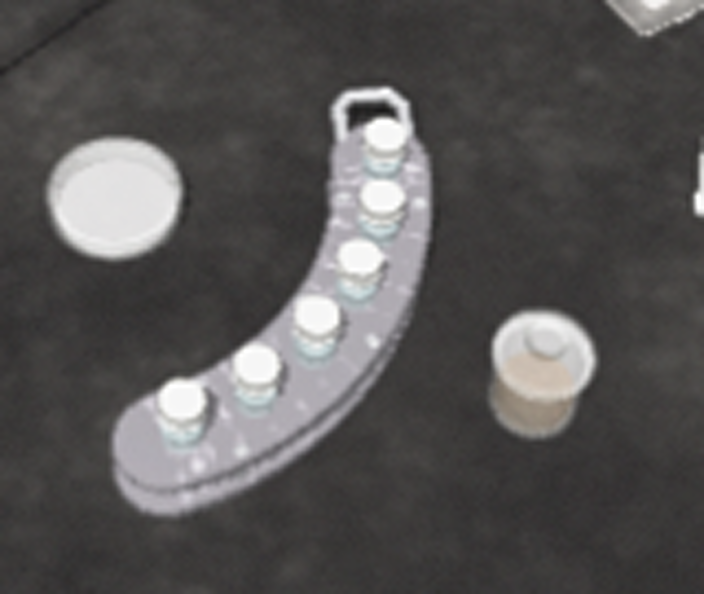

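The caps are clear in the scene crop: cap1, next to the loop, is at about (384,134) and cap6 at (183,398) in crop pixels. The dish is on the hollow side and the bottle on the outer side. The ring stand is at y≈-0.4 and z≈0.3, so it's out of the way. I'll move over the rack with the fingers closing and look with the wrist camera.

Request:
{"op": "drive_tool", "data": {
  "plan": "0.012 -0.025 0.003 0 0 4 255; 0.025 -0.053 0.003 0 0 4 255; 0.025 -0.053 0.003 0 0 4 255; 0.025 -0.053 0.003 0 0 4 255; 0.025 -0.053 0.003 0 0 4 255; 0.025 -0.053 0.003 0 0 4 255; 0.025 -0.053 0.003 0 0 4 255; 0.025 -0.053 0.003 0 0 4 255",
  "newtons": 40
}}

```text
clock: 1.25
position: [0.4299, 0.1994, 0.2546]
orientation: [179.9, 0.1, -168.2]
contact_force: [1.6, 0.0, -0.4]
opening: 0.0002
```

Request:
{"op": "drive_tool", "data": {
  "plan": "0.018 -0.045 0 0 0 0 255; 0.018 -0.045 0 0 0 0 255; 0.018 -0.045 0 0 0 0 255; 0.016 -0.04 0 0 0 0 255; 0 0 0 0 0 0 255; 0 0 0 0 0 0 255"
}}

```text
clock: 2.0
position: [0.5033, 0.0131, 0.2555]
orientation: [-180.0, 0.2, -168.8]
contact_force: [0.2, 0.6, -0.1]
opening: -0.0001
```

Run:
```python
from h import *
o=readout.get_obs(); print(o["position"],o["orientation"],o["contact_force"],o["qpos"])
c=vision.calibration("wrist"); p,d=vision.grab_frame("wrist"); cv2.imwrite("pics/wrist1.png",p)
np.savez("w1.npz",d=d); import pickle; pickle.dump(c,open("w1.pkl","wb"))
cs=vision.calibration("scene"); uv=np.array([(384,134),(383,196),(360,257),(317,313),(257,365),(183,398)])/4.4+(225,205)-.4
P=plane(cs,uv,.058); s=fit(P); print(s.x,s.fun.round(4))
a=ANG+s.x[2]; print(s.x[:2]+.15*np.c_[np.cos(a),np.sin(a)])
```

```text
[0.503321   0.01309519 0.25549366] [-179.99391454    0.23611541 -168.75759147] [ 0.22744177  0.64849197 -0.1350341 ] [ -3.40466371  22.18158739  -1.74809393 108.36504895   0.84554918
  49.23037237  95.6694279 ]
[0.51708257 0.12784597 4.9212636 ] [ 0.0006 -0.0003  0.0001  0.0006 -0.      0.0002 -0.0003 -0.0006  0.0006
  0.0005 -0.0009 -0.0003]
[[ 0.62560918  0.024299  ]
 [ 0.59788521  0.00146981]
 [ 0.56552929 -0.01411499]
 [ 0.53039622 -0.02156202]
 [ 0.49449995 -0.02044437]
 [ 0.45989821 -0.01082612]]
```

View pics/wrist1.png

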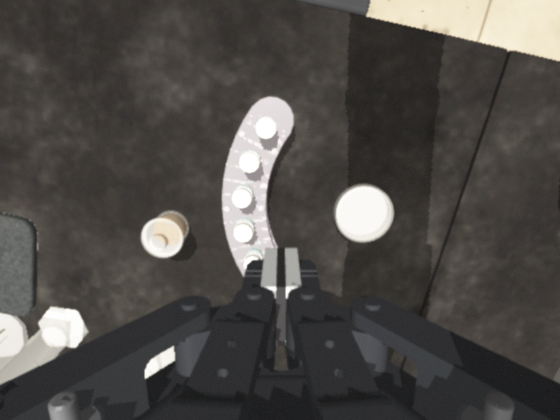

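The wrist view shows cap6 at about (266,127), cap5 (250,160), cap4 (242,196) and cap3 (243,231). Cap2 is partly hidden by the fingers. I'll cross-check these against the scene fit.

Run:
```python
from h import *; import pickle
c=pickle.load(open("w1.pkl","rb")); p=cv2.imread("pics/wrist1.png")
hsv=cv2.cvtColor(p,cv2.COLOR_BGR2HSV); 
m=((hsv[...,2]>238)&(hsv[...,1]<25)).astype(np.uint8)*255
n,l,st,ce=cv2.connectedComponentsWithStats(m)
uv=[]
for i in range(1,n):
    if st[i,4]>60 and 215<ce[i][0]<300 and 100<ce[i][1]<275: print(st[i],ce[i])
cv2.imwrite("pics/crop1.png",cv2.resize(p[90:290,200:320],None,fx=3,fy=3,interpolation=cv2.INTER_CUBIC))
P=plane(c,[(266,127),(250,160),(242,196),(243,231)],.058); print(P)
```

```text
[254 116  22  23 372] [265.22311828 127.03225806]
[235 150  24  23 364] [248.39835165 161.22252747]
[231 186  20  22 331] [240.92749245 196.94864048]
[233 224  19  18 277] [242.14801444 232.6967509 ]
[240 256  17  13  77] [247.55844156 260.38961039]
[[ 0.45894566 -0.01022875  0.058     ]
 [ 0.4920004  -0.01945716  0.058     ]
 [ 0.52815053 -0.02104029  0.058     ]
 [ 0.56355618 -0.01406546  0.058     ]]
```

View pics/crop1.png

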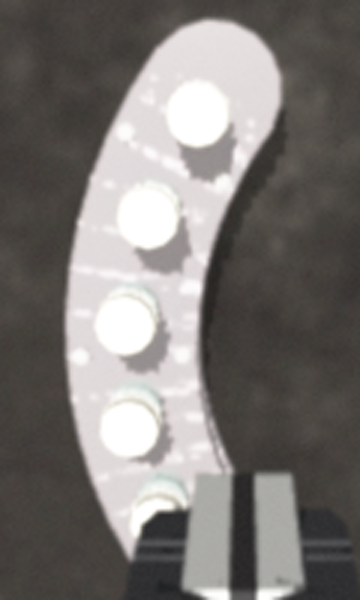

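The two views agree to about 2 mm. Next I'll go above cap1 at (0.6255, 0.024).

Request:
{"op": "drive_tool", "data": {
  "plan": "0.02 0.002 -0.01 0 0 0 255; 0.03 0.003 -0.03 0 0 0 255; 0.03 0.003 -0.04 0 0 0 255; 0.03 0.003 -0.04 0 0 0 255; 0.012 0 -0.03 0 0 0 255; 0 0 -0.02 0 0 0 255; 0 0 0 0 0 0 255; 0 0 0 0 0 0 255"
}}

```text
clock: 3.05
position: [0.6274, 0.0396, 0.0819]
orientation: [179.7, 0.5, -167.6]
contact_force: [-0.8, -0.5, 0.7]
opening: -0.0003
```

Request:
{"op": "drive_tool", "data": {
  "plan": "-0.001 -0.008 -0.003 0 0 0 255; -0.001 -0.008 -0.004 0 0 0 255; 0 0 0 0 0 0 255; 0 0 0 0 0 0 255"
}}

```text
clock: 3.55
position: [0.6265, 0.0221, 0.0776]
orientation: [179.8, 0.7, -167.7]
contact_force: [0.2, -0.8, 0.7]
opening: -0.0002
```

Run:
```python
from h import *
o=readout.get_obs(); print(o["position"],o["orientation"],o["contact_force"])
a,b=[],[]
for n,(x0,y0,x1,y1,k) in {"scene":(240,190,380,320,4.5),"side":(200,200,340,280,5)}.items():
    p,d=vision.grab_frame(n); q=cv2.resize(p[y0:y1,x0:x1],None,fx=k,fy=k,interpolation=cv2.INTER_CUBIC)
    cv2.imwrite(f"pics/{n}2.png",q)
```

```text
[0.6264874  0.02210198 0.07758238] [ 179.77303251    0.7242694  -167.65356878] [ 0.24697767 -0.79503883  0.68530661]
```

View pics/scene2.png

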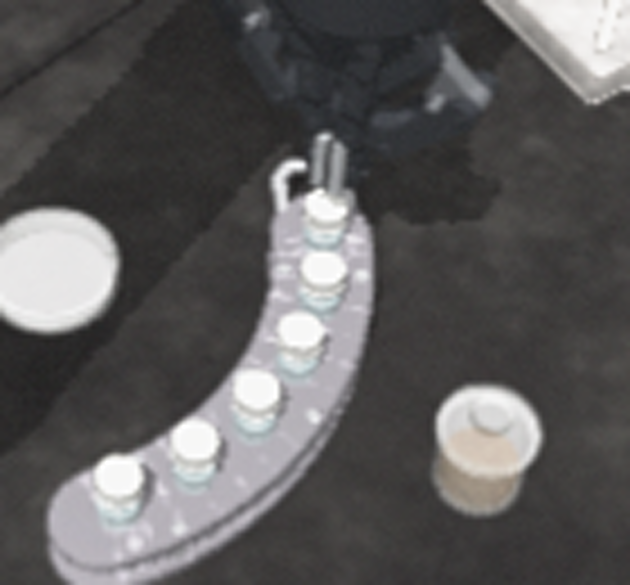

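View pics/side2.png

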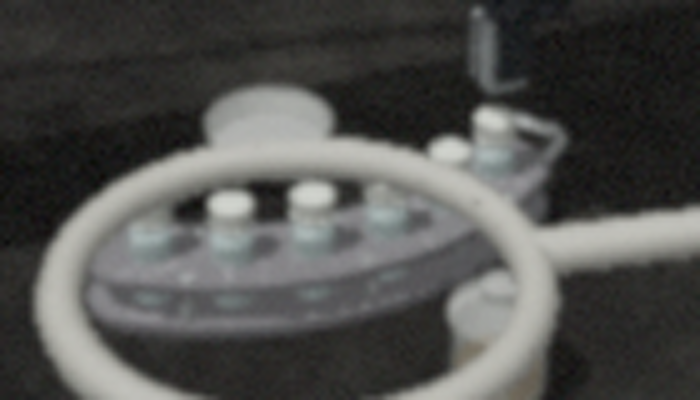

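Both views show the shut tips directly over cap1: scene crop tip (328,190) above cap (326,205), side crop tip (497,88) above cap (493,118). Now down gently.

Request:
{"op": "drive_tool", "data": {
  "plan": "0 0.001 -0.006 0 0 0 255; 0 0.001 -0.006 0 0 0 255; 0 0 0 0 0 0 255; 0 0 0 0 0 0 255"
}}

```text
clock: 4.15
position: [0.6262, 0.0251, 0.0642]
orientation: [179.8, 0.7, -167.6]
contact_force: [-0.3, -0.1, 0.4]
opening: -0.0002
```

Request:
{"op": "drive_tool", "data": {
  "plan": "0 0 -0.003 0 0 0 255; 0 0 -0.003 0 0 0 255; 0 0 -0.001 0 0 0 255; 0 0 0 0 0 0 255"
}}

```text
clock: 4.65
position: [0.6265, 0.0251, 0.0572]
orientation: [179.8, 0.7, -167.6]
contact_force: [-0.3, -0.2, 0.0]
opening: 0.0
```

Request:
{"op": "drive_tool", "data": {
  "plan": "0 0 -0.001 0 0 0 255; 0 0 -0.001 0 0 0 255; 0 0 0 0 0 0 255"
}}

```text
clock: 5.03
position: [0.6265, 0.0251, 0.0556]
orientation: [179.8, 0.7, -167.6]
contact_force: [-1.0, 0.6, 0.6]
opening: 0.0002
```

Request:
{"op": "drive_tool", "data": {
  "plan": "0 0 -0.001 0 0 0 255; 0 0 -0.001 0 0 0 255; 0 0 0 0 0 0 255"
}}

```text
clock: 5.4
position: [0.6265, 0.0251, 0.0536]
orientation: [179.8, 0.7, -167.6]
contact_force: [-0.5, -0.0, 3.3]
opening: 0.0003
```

Request:
{"op": "drive_tool", "data": {
  "plan": "0 0 -0.001 0 0 0 255; 0 0 0 0 0 0 255"
}}

```text
clock: 5.65
position: [0.6265, 0.0251, 0.0537]
orientation: [179.8, 0.7, -167.6]
contact_force: [-0.3, -0.0, 1.7]
opening: -0.0001
```

Request:
{"op": "drive_tool", "data": {
  "plan": "0 0 -0.001 0 0 0 255; 0 0 0 0 0 0 255"
}}

```text
clock: 5.9
position: [0.6265, 0.0251, 0.0537]
orientation: [179.8, 0.7, -167.6]
contact_force: [-1.4, -0.0, 1.6]
opening: -0.0001
```

Request:
{"op": "drive_tool", "data": {
  "plan": "0 0 -0.002 0 0 0 255; 0 0 -0.002 0 0 0 255"
}}

```text
clock: 6.15
position: [0.6269, 0.0254, 0.0532]
orientation: [179.8, 0.8, -167.6]
contact_force: [-6.1, -0.5, 20.7]
opening: 0.0
```

Force rose sharply at z=0.0532, so cap1 is at its stop. A measured z of about 0.0537 is enough, and I'll press the others more gently. Lifting off and moving to cap2.

Request:
{"op": "drive_tool", "data": {
  "plan": "0 0 0.006 0 0 0 255; 0 0 0.006 0 0 0 255; -0.01 -0.008 0 0 0 0 255; -0.01 -0.008 0 0 0 0 255; -0.008 -0.007 0 0 0 0 255; 0 0 0 0 0 0 255; 0 0 0 0 0 0 255"
}}

```text
clock: 7.02
position: [0.5958, -0.0004, 0.0641]
orientation: [179.8, 0.7, -167.7]
contact_force: [1.0, -0.1, 0.9]
opening: 0.0
```

Run:
```python
from h import *
o=readout.get_obs(); print(o["position"],o["orientation"],o["contact_force"])
for n,(x0,y0,x1,y1,k) in {"scene":(240,190,380,320,4.5),"side":(200,200,340,280,5)}.items():
    p,d=vision.grab_frame(n); q=cv2.resize(p[y0:y1,x0:x1],None,fx=k,fy=k,interpolation=cv2.INTER_CUBIC)
    cv2.imwrite(f"pics/{n}3.png",q)
```

```text
[ 5.95766090e-01 -3.73856492e-04  6.40801802e-02] [ 179.77164417    0.69087915 -167.67875207] [ 1.0275792  -0.13397987  0.85700882]
```

View pics/scene3.png

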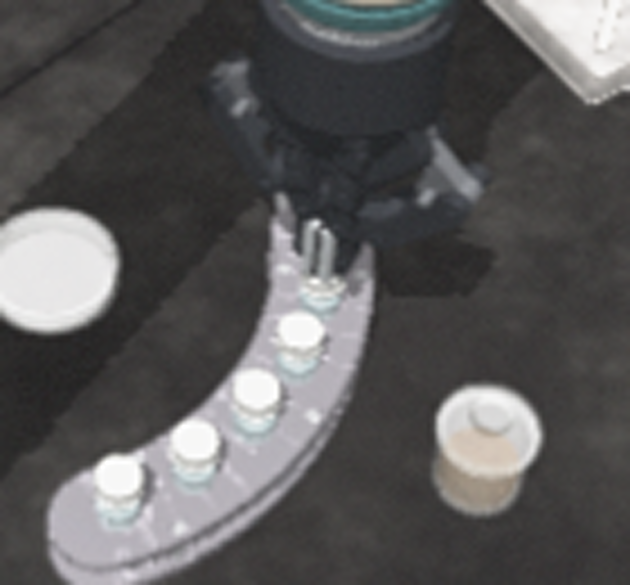

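View pics/side3.png

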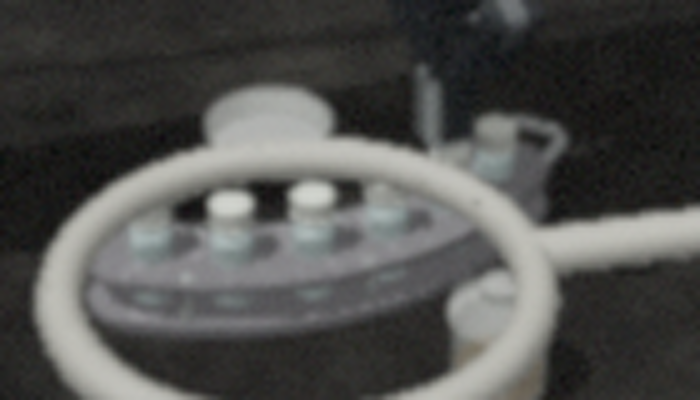

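Cap1 now sits visibly lower (side crop top at y≈127, was ≈119) and the rack hasn't moved. The tip is slightly left of cap2's centre, so I'll shift 2 mm and press.

Request:
{"op": "drive_tool", "data": {
  "plan": "0.002 0.002 0 0 0 0 255; 0 0 -0.003 0 0 0 255; 0 0 -0.003 0 0 0 255; 0 0 -0.001 0 0 0 255; 0 0 -0.001 0 0 0 255; 0 0 -0.001 0 0 0 255; 0 0 -0.001 0 0 0 255"
}}

```text
clock: 8.0
position: [0.5989, 0.0028, 0.054]
orientation: [179.8, 0.8, -167.6]
contact_force: [-0.6, -0.2, 2.8]
opening: -0.0002
```

Request:
{"op": "drive_tool", "data": {
  "plan": "0 0 -0.001 0 0 0 255; 0 0 -0.001 0 0 0 255"
}}

```text
clock: 8.25
position: [0.5989, 0.0028, 0.0535]
orientation: [179.8, 0.8, -167.6]
contact_force: [-3.9, -0.9, 14.5]
opening: -0.0
```

Cap2 is home: 14.5 N at z=0.0535. On to cap3 at (0.5655, -0.014).

Request:
{"op": "drive_tool", "data": {
  "plan": "0 0 0.006 0 0 0 255; 0 0 0.006 0 0 0 255; -0.011 -0.005 0 0 0 0 255; -0.011 -0.005 0 0 0 0 255; -0.009 -0.005 0 0 0 0 255; 0 0 0 0 0 0 255; 0 0 0 0 0 0 255"
}}

```text
clock: 9.12
position: [0.5644, -0.0139, 0.0652]
orientation: [179.8, 0.7, -167.7]
contact_force: [-0.1, -0.1, -0.1]
opening: -0.0002
```

Request:
{"op": "drive_tool", "data": {
  "plan": "0.001 0 -0.003 0 0 0 255; 0 0 -0.003 0 0 0 255; 0 0 -0.002 0 0 0 255; 0 0 -0.001 0 0 0 255; 0 0 -0.001 0 0 0 255; 0 0 -0.001 0 0 0 255"
}}

```text
clock: 9.88
position: [0.5663, -0.0135, 0.0538]
orientation: [179.8, 0.7, -167.6]
contact_force: [-1.1, 0.1, 3.2]
opening: 0.0
```

Request:
{"op": "drive_tool", "data": {
  "plan": "0 0 -0.001 0 0 0 255; 0 0 -0.001 0 0 0 255"
}}

```text
clock: 10.12
position: [0.5664, -0.0136, 0.0535]
orientation: [179.8, 0.7, -167.6]
contact_force: [-3.4, -0.2, 13.9]
opening: 0.0
```

Cap3 is home. Cap4 is at (0.530, -0.0215).

Request:
{"op": "drive_tool", "data": {
  "plan": "0 0 0.006 0 0 0 255; 0 0 0.006 0 0 0 255; -0.012 -0.003 0 0 0 0 255; -0.012 -0.003 0 0 0 0 255; -0.010 -0.001 0 0 0 0 255; 0 0 0 0 0 0 255; 0 0 0 0 0 0 255"
}}

```text
clock: 11.0
position: [0.5289, -0.0211, 0.0655]
orientation: [179.8, 0.7, -167.6]
contact_force: [0.4, -0.8, -0.6]
opening: 0.0002
```

Run:
```python
from h import *
o=readout.get_obs(); print(o["position"],o["orientation"],o["contact_force"])
for n,(x0,y0,x1,y1,k) in {"scene":(240,190,380,320,4.5),"side":(200,200,340,280,5)}.items():
    p,d=vision.grab_frame(n); q=cv2.resize(p[y0:y1,x0:x1],None,fx=k,fy=k,interpolation=cv2.INTER_CUBIC)
    cv2.imwrite(f"pics/{n}4.png",q)
```

```text
[ 0.52892067 -0.02108457  0.06548867] [ 179.76424       0.66775973 -167.63924256] [ 0.41854754 -0.79787049 -0.57245375]
```

View pics/scene4.png

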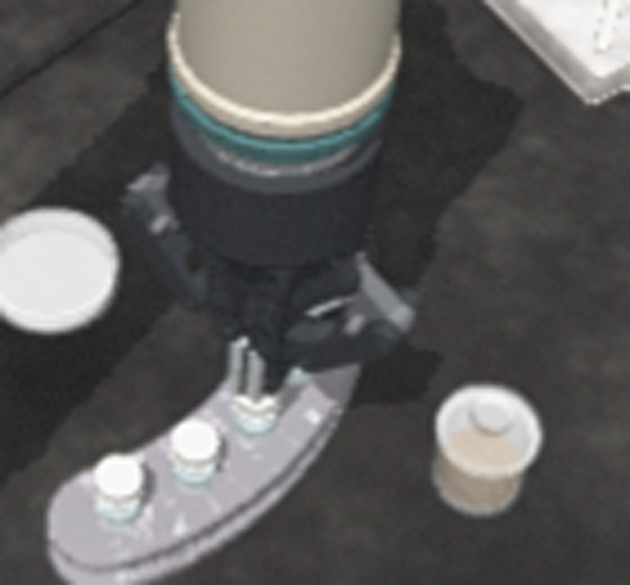

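View pics/side4.png

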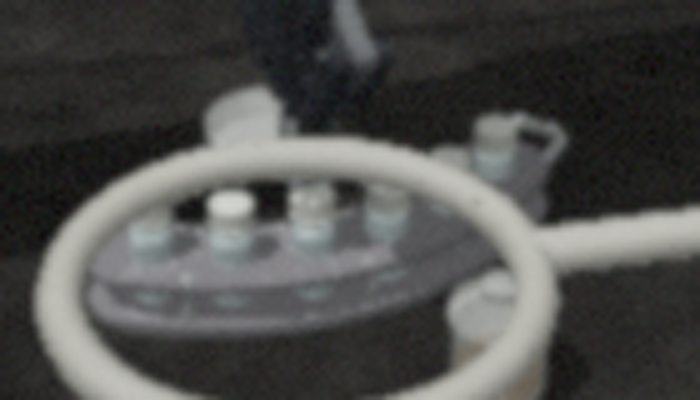

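The tips are over cap4 (scene crop tip (246,395), cap (256,408)), about 2–3 mm short to the left. I'll correct that and press.

Request:
{"op": "drive_tool", "data": {
  "plan": "0.002 -0.001 -0.003 0 0 0 255; 0 0 -0.003 0 0 0 255; 0 0 -0.002 0 0 0 255; 0 0 -0.001 0 0 0 255; 0 0 -0.001 0 0 0 255; 0 0 -0.001 0 0 0 255"
}}

```text
clock: 11.85
position: [0.532, -0.0219, 0.054]
orientation: [179.8, 0.7, -167.6]
contact_force: [0.0, 0.1, 2.8]
opening: -0.0004
```

Request:
{"op": "drive_tool", "data": {
  "plan": "0 0 -0.001 0 0 0 255; 0 0 -0.001 0 0 0 255"
}}

```text
clock: 12.1
position: [0.532, -0.022, 0.0534]
orientation: [179.8, 0.7, -167.6]
contact_force: [-3.2, -1.3, 16.7]
opening: 0.0
```

Cap4 is home. Cap5 is at (0.4945, -0.0205).

Request:
{"op": "drive_tool", "data": {
  "plan": "0 0 0.006 0 0 0 255; 0 0 0.006 0 0 0 255; -0.012 0 0 0 0 0 255; -0.012 0 0 0 0 0 255; -0.010 0.001 0 0 0 0 255; 0 0 0 0 0 0 255; 0 0 0 0 0 0 255"
}}

```text
clock: 12.98
position: [0.4943, -0.0208, 0.0654]
orientation: [179.8, 0.6, -167.6]
contact_force: [-0.0, -0.2, -0.6]
opening: 0.0001
```

Request:
{"op": "drive_tool", "data": {
  "plan": "0 0 -0.003 0 0 0 255; 0 0 -0.003 0 0 0 255; 0 0 -0.002 0 0 0 255; 0 0 -0.001 0 0 0 255; 0 0 -0.001 0 0 0 255; 0 0 -0.001 0 0 0 255"
}}

```text
clock: 13.72
position: [0.4953, -0.0208, 0.0539]
orientation: [179.8, 0.7, -167.6]
contact_force: [-0.1, 0.2, 3.1]
opening: 0.0001
```

Request:
{"op": "drive_tool", "data": {
  "plan": "0 0 -0.001 0 0 0 255; 0 0 -0.001 0 0 0 255"
}}

```text
clock: 13.98
position: [0.4953, -0.0209, 0.0534]
orientation: [179.8, 0.7, -167.6]
contact_force: [-3.2, 0.9, 18.5]
opening: -0.0001
```

Cap5 is home. Cap6 is at (0.4595, -0.0105).

Request:
{"op": "drive_tool", "data": {
  "plan": "0 0 0.006 0 0 0 255; 0 0 0.006 0 0 0 255; -0.012 0.003 0 0 0 0 255; -0.012 0.003 0 0 0 0 255; -0.010 0.003 0 0 0 0 255; 0 0 0 0 0 0 255; 0 0 0 0 0 0 255"
}}

```text
clock: 14.85
position: [0.4579, -0.011, 0.0655]
orientation: [179.8, 0.7, -167.6]
contact_force: [-0.0, 0.9, 0.5]
opening: 0.0002
```

Run:
```python
from h import *
o=readout.get_obs(); print(o["position"],o["orientation"],o["contact_force"])
for n,(x0,y0,x1,y1,k) in {"scene":(240,190,380,320,4.5),"side":(200,200,340,280,5)}.items():
    p,d=vision.grab_frame(n); q=cv2.resize(p[y0:y1,x0:x1],None,fx=k,fy=k,interpolation=cv2.INTER_CUBIC)
    cv2.imwrite(f"pics/{n}5.png",q)
```

```text
[ 0.45787114 -0.01097983  0.06551374] [ 179.76592519    0.65396529 -167.59452788] [-0.01019062  0.91618392  0.50828198]
```

View pics/scene5.png

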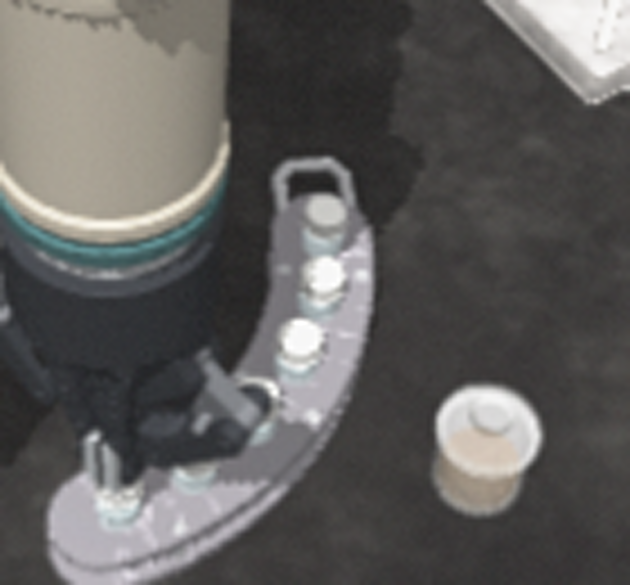

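View pics/side5.png

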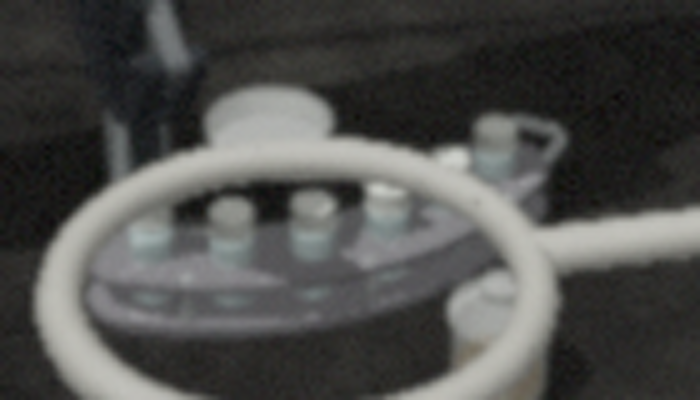

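The rack hasn't moved and caps 1–5 sit low. The tips (scene crop x≈104) are a few mm left of cap6 (x≈119), so I'll nudge +x and -y, then press.

Request:
{"op": "drive_tool", "data": {
  "plan": "0.002 -0.002 -0.003 0 0 0 255; 0 0 -0.003 0 0 0 255; 0 0 -0.002 0 0 0 255; 0 0 -0.001 0 0 0 255; 0 0 -0.001 0 0 0 255; 0 0 -0.001 0 0 0 255"
}}

```text
clock: 15.7
position: [0.4609, -0.0133, 0.054]
orientation: [179.8, 0.7, -167.6]
contact_force: [-1.0, 0.5, 3.4]
opening: -0.0
```

Request:
{"op": "drive_tool", "data": {
  "plan": "0 0 -0.001 0 0 0 255; 0 0 -0.001 0 0 0 255"
}}

```text
clock: 15.95
position: [0.4609, -0.0133, 0.0532]
orientation: [179.8, 0.7, -167.6]
contact_force: [-4.0, 1.0, 21.6]
opening: 0.0
```

Cap6 is home. I'll lift clear and move back over the left side so the cameras can check.

Request:
{"op": "drive_tool", "data": {
  "plan": "0 0 0.008 0 0 0 255; 0 0 0.02 0 0 0 255; 0 0 0.035 0 0 0 255; 0 0 0.035 0 0 0 255; 0 0 0.035 0 0 0 255; 0 0 0.03 0 0 0 255; 0 0 0.02 0 0 0 255; 0 0 0 0 0 0 255"
}}

```text
clock: 16.95
position: [0.4598, -0.0136, 0.2421]
orientation: [179.8, 0.7, -167.6]
contact_force: [-0.0, 0.2, -0.2]
opening: -0.0005
```

Request:
{"op": "drive_tool", "data": {
  "plan": "0 0.02 0 0 0 0 255; 0 0.035 0 0 0 0 255; 0 0.04 0 0 0 0 255; 0 0.04 0 0 0 0 255; 0 0.04 0 0 0 0 255; 0 0.03 0 0 0 0 255; 0 0 0 0 0 0 255; 0 0 0 0 0 0 255"
}}

```text
clock: 17.95
position: [0.4544, 0.1943, 0.2335]
orientation: [180.0, -0.1, -167.8]
contact_force: [0.1, 0.0, 0.3]
opening: 0.0004
```

Run:
```python
from h import *
o=readout.get_obs(); print(o["position"],o["contact_force"])
for n,(x0,y0,x1,y1,k) in {"scene":(130,170,380,340,3),"side":(200,200,340,280,5)}.items():
    p,d=vision.grab_frame(n); cv2.imwrite(f"pics/{n}6full.png",p); q=cv2.resize(p[y0:y1,x0:x1],None,fx=k,fy=k,interpolation=cv2.INTER_CUBIC)
    cv2.imwrite(f"pics/{n}6.png",q)
    a=cv2.imread(f"pics/{n}0.png")
    if n=="scene":
        cc=vision.calibration("scene")
        for px in [(251,248),(347,284),(151,208)]: print(depthpts(cc,d,[px]))
        g=[cv2.resize(i[205:340,225:385],None,fx=2.4,fy=2.4,interpolation=cv2.INTER_CUBIC) for i in (a,p)]
    else: g=[cv2.resize(i[200:280,205:335],None,fx=3,fy=3,interpolation=cv2.INTER_CUBIC) for i in (a,p)]
    cv2.imwrite(f"pics/{n}cmp.png",np.hstack(g))
```

```text
[0.45444878 0.19432149 0.23349297] [0.08476717 0.00416155 0.27042691]
[[0.53306462 0.11083902 0.01789087]]
[[ 0.5858293  -0.09892667  0.05546608]]
[[0.43334324 0.32502474 0.05196891]]
```

View pics/scenecmp.png

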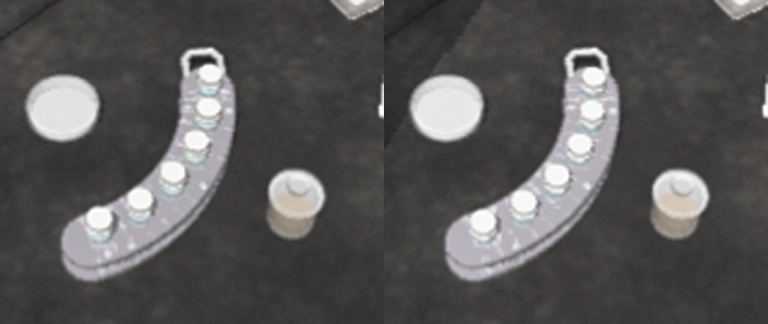

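View pics/sidecmp.png

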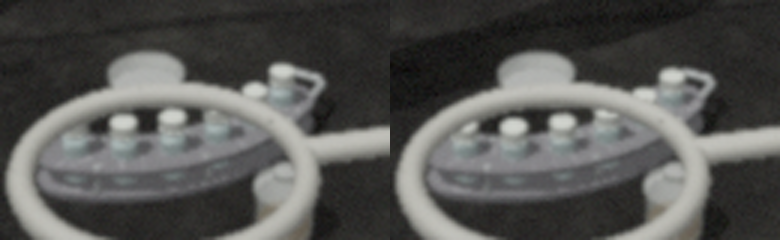

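View pics/scene6full.png

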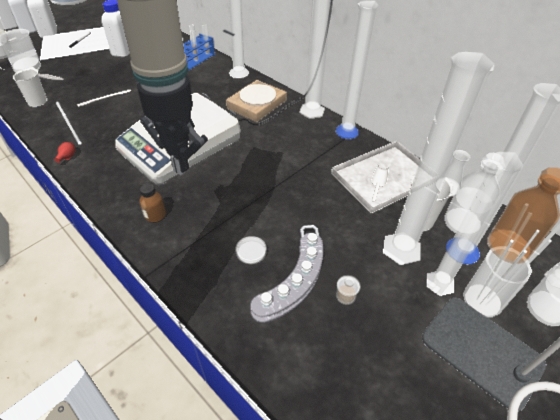

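The before/after pictures show all six caps lower by about the same amount. The rack, dish and bottles haven't moved, and the arm is clear. Handing in.

```bash
python3 -c "
from bench import r; print(r.finish_job())"
```

```text
the job is handed in; nothing more can be done
None
```

I pressed all six caps home with the shut fingertips in one pass along the arc, from the loop end (cap1) to cap6. I then lifted clear and handed the job in at about 18 s; it reported no verdict.

- **Presses:** each cap went down until it hit its stop, with the tip at z = 53.2–53.5 mm (fully home is 53.5 mm). The highest vertical readings were 20.7, 14.5, 13.9, 16.7, 18.5 and 21.6 N, against the 25 N limit. Caps 1 and 6 were pressed harder than "lightly" calls for. The force was read only at the end of each move, so a brief higher peak could have gone unseen.
- **Path:** between caps the tip lifted to about z = 65 mm, roughly 12 mm above the pressed caps, and stayed over the row.
- **Final pictures:** compared with the start, all six caps sit lower by about the same amount. The rack shows no visible shift, and the dish and both bottles moved no more than the 2–3 mm measuring noise. The arm is free of contact.
- **Disagreements:** the scene and wrist cameras differed by about 2 mm on the cap positions. The tips looked a few mm off centre over caps 2, 4 and 6, and I corrected that before pressing.

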